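# Switch bench fume extraction to the yellow intake

## Task

Switch the solder-fume extraction over from the blue intake to the yellow one by pushing the damper levers round with a fingertip, without gripping them: first push the yellow lever fully open (in line with its duct, over the green mark), then push the blue lever fully shut (square across its duct, over the red mark). The blue one must stay open until the yellow one is open, so the fan is never starved; push gently, and leave everything else on the bench where it is.

Things in the scene. Friction and masses are not known exactly. Their poses are not given: they have to be found in the camera images.
- yellow_intake: fixed level metal duct with yellow bands, 80 mm diameter, axis 65 mm above the table; flared guarded mouth 112 mm across, its top 121 mm above the table. Origin on the table under the lever spindle; x runs along the duct away from the mouth (mouth 129 mm from the spindle at -x), y across the duct, z up. Ducts are parallel, 220 mm apart; either may be the left one
- yellow_lever (a joint): yellow damper lever angle, rad, growing counter-clockwise from above. 0 = shut: arm square across the duct, over the red mark, along the intake's +y. 1.571 = open: arm along the duct, over the green mark, towards the mouth (intake's -x). Free from -0.40 to 1.97, no stop or click at the marks; stays where left (friction 0.13 N m, about 2 N at a finger); starts shut or nearly shut
- yellow_pivot (a point): point on the vertical spindle axis of the yellow lever at mid-height of the arm, 147 mm above the table (hub 26 mm diameter). Below it a white dial disc, 92 mm diameter, top face 112 mm above the table, with the green (open) and red (shut) marks
- yellow_tip (a point): outer end of the yellow lever's arm, 90 mm from the spindle axis, at mid-height. The arm is one straight yellow bar, 10 mm thick, 22 mm tall (136 to 158 mm above the table), upright flat sides
- blue_intake: fixed level metal duct with blue bands, 80 mm diameter, axis 65 mm above the table; flared guarded mouth 112 mm across, its top 121 mm above the table. Origin on the table under the lever spindle; x runs along the duct away from the mouth (mouth 129 mm from the spindle at -x), y across the duct, z up. Ducts are parallel, 220 mm apart; either may be the left one
- blue_lever (a joint): blue damper lever angle, rad, growing counter-clockwise from above. 0 = shut: arm square across the duct, over the red mark, along the intake's +y. 1.571 = open: arm along the duct, over the green mark, towards the mouth (intake's -x). Free from -0.40 to 1.97, no stop or click at the marks; stays where left (friction 0.13 N m, about 2 N at a finger); starts open or nearly open
- blue_pivot (a point): point on the vertical spindle axis of the blue lever at mid-height of the arm, 147 mm above the table (hub 26 mm diameter). Below it a white dial disc, 92 mm diameter, top face 112 mm above the table, with the green (open) and red (shut) marks
- blue_tip (a point): outer end of the blue lever's arm, 90 mm from the spindle axis, at mid-height. The arm is one straight blue bar, 10 mm thick, 22 mm tall (136 to 158 mm above the table), upright flat sides
- extractor: fixed grey filter box, 170 x 420 mm, top 161 mm above the table, that both ducts run into. Origin on the table midway between the two spindles; x towards the box, whose front face is 120 mm from the spindles
- solder_reel: steel-coloured reel, 60 mm diameter, 46 mm tall, standing between the two ducts; origin at the centre of its underside; a bystander, leave it alone
- flux_jar: small amber jar with a red cap, 44 mm diameter, 50 mm tall; origin at the centre of its underside; a bystander, leave it alone
- tool_cup: green cup with tool handles sticking out, 72 mm diameter, 155 mm tall overall; origin at the centre of its underside; a bystander, leave it alone
- board: green circuit board, 100 x 70 mm, about 15 mm tall, lying between the two intake mouths; origin at the centre of its underside; a bystander, leave it alone
- screwdriver: orange-handled screwdriver, 170 mm long, 26 mm thick, lying beside the left duct, origin half-way along it; a bystander, leave it alone
- meter: red hand-held meter lying on its back, 150 x 75 x 45 mm; origin at the centre of its underside; a bystander, leave it alone
- parts_tray: blue two-part tray of small parts, 90 x 120 x 28 mm; origin at the centre of its underside; a bystander, leave it alone
- cleaner_bottle: clear bottle with a white cap, 56 mm diameter, 140 mm tall; origin at the centre of its underside; a bystander, leave it alone

How it is judged (in metres and radians):
On the way, in this order (a step that is already met when the one before it is completed fails the run):
1. the yellow lever is open: within 9 degrees of in line with its duct (value of joint yellow_lever between 1.411 and 1.731 rad), for 0.2 s.
2. then the blue lever is shut: within 9 degrees of square across its duct (value of joint blue_lever between -0.16 and 0.16 rad), for 0.2 s.
At the end, for the whole second after the job is handed in: The yellow lever rests within 0.16 rad (9 degrees) of open (1.571) and the blue lever within 0.16 rad of shut (0), both still, and all eight loose things are within 30 mm of where they started (all of step 1 and all of step 2 and velocity of joint yellow_lever between -0.05 and 0.05 rad/s and velocity of joint blue_lever between -0.05 and 0.05 rad/s and distance of each of solder_reel, flux_jar, tool_cup, board, screwdriver, meter, parts_tray, cleaner_bottle from where it was at the start of the episode below 0.03 m); the robot touches nothing.
It fails at once if both intakes more than about half shut at once after the blue lever was pushed too early (both levers below 0.8 rad) (value of joint each of yellow_lever, blue_lever below 0.8 rad).
It fails at once if a lever is gripped hard or forced (more than 30 N between the fingers and a lever) (contact force between the fingers and yellow_lever above 30 N or contact force between the fingers and blue_lever above 30 N).
It fails at once if a loose thing on the bench is moved more than 30 mm, lifted or carried (distance of any of solder_reel, flux_jar, tool_cup, board, screwdriver, meter, parts_tray, cleaner_bottle from where it was at the start of the episode above 0.03 m).
It fails at once if a standing thing is tipped (angle between any of tool_cup, cleaner_bottle, flux_jar, solder_reel's own z axis and vertical above 0.5 rad).
It also fails if it takes over 54 s, if anything falls off the work surface, if the arm or the gripper's body presses on something with over 40 N, if the wrist force passes 120 N, or if a joint passes its speed limit or range.

## Robot

A 6-joint arm with a two-finger parallel gripper is mounted at the origin on the work surface. World frame = base frame: x ahead of the robot, y to its left, z up, the work surface at z = 0. Lengths are in m, angles in degrees, forces in N, time in s.
With the tool pointing down it reaches from about 0.4 to 0.825 m from the base axis. Payload 7 kg.
Tool frame: the origin (TCP) lies midway between the tips of the shut fingers; the grasp point (between the pads) lies arm.grasp_offset behind it (arm.grasp_offset is the distance from the TCP to the grasp point, in m); z points along the fingers, y is the direction in which the jaws open and shut (so a half turn about z gives the same grasp; the last joint's range is limited). The gripper opens to 85 mm and grips with 20 to 120 N. Pads are 22 mm wide; open, the fingers measure 114 mm over their backs; the gripper's body (76 mm by 85 mm) begins 54 mm behind the grasp point. The pads swing forward as they close: fully open they stand 13 mm farther back than shut.
Start: joints at [91.106, 20.546, 0.682, 0, -70.136, -16.507], TCP at [0.179, 0.651, 0.231] pointing down, gripper open.
Joint ranges: [-176.03, 176.03], [-82.01, 121.73], [-58.28, 71.71], [-173.87, 95.51], [-174.79, -0.11], [-173.66, 173.66]. Speed limits (degrees/s): [136.94, 136.94, 172.46, 180, 180, 180].

## Interface

Orientations are given as a 3x3 rotation matrix whose columns are the frame's x, y, z axes.
In Python, from bench import arm gives the robot as it stands.
- The arm moves only by the tool step_arm, never from a script. Its argument "motion" is a list that holds one entry, the list of rows, each a list of 6 numbers: the shift along the tool's x, y, z in mm, then the turn, a rotation vector about the tool's x, y, z in rad. A call has 1 to 5 rows; each row is the pose to reach, as a shift and turn from the pose commanded when the call began, along the tool's axes at that moment; what a row does not reach only later rows make up. A row lasts 1/12 s, in which the tool goes at most 41.7 mm and 7.16 degrees, less where a joint would pass 70% of its speed; a pose out of reach is approached as far as the arm can. A call with a gripper value outside its range is refused whole. "fingers" is the finger opening in mm, from 0 to 85.4, set as the call begins (left out, the last holds). The fingers move at their own pace and stop on an object; the grip force is fixed at half the most. Time passes only in rows, so rows that repeat a pose let the fingers close. It gives the time, the measured TCP pose, the force and the opening at its end, in the units of the state.
- arm.observe(): the state, without advancing time (a new reading comes with each control period).
- arm.capture(name): name is "scene" or "top"; returns the picture (384x512x3 uint8, red, green, blue); there is no depth.
- arm.camera_model(name): a dict with "camera_matrix" (3x3 intrinsics, pixels), "k1" (the pictures are not rectified: a ray, as slopes to the right and down, at radius r is drawn at 1 + k1 r^2 times it, then the intrinsics apply), "R" (3x3) and "t" (3): a world point X has camera coordinates R X + t. Camera axes: x right, y down, z forward; pixel columns grow to the right and rows downward; lengths in m; the calibration is good to about 2 mm. A picture is of the moment at which its call begins. camera_model takes no time and is no camera call.
- arm.sign_off(): hands the job in, once; it reports no verdict.
The state is a dict: "clock": time; "qpos": joint angles; "dq": joint speeds; "tau": joint torques, N m; "tool_pos": TCP position; "tool_rot": TCP orientation; "force": force on the tool from outside, world axes, zero at the start; "torque": the same for the moment, N m; "opening": finger opening in m.
Only numpy, scipy, OpenCV 4.12 (cv2) and the standard library are available. Lean on these libraries where they do the work, as an engineer would, in place of code of your own. Each camera call takes 0.05 s, during which the arm holds its last target.

## Working session

There is one attempt and no reset: what is moved stays moved. The work goes in short steps, Python scripts to look and compute and a tool call to move; the robot and the scene stay as the last step left them, time stands still between calls to the robot, and variables do not carry over. Pictures are saved under pics/ and viewed, and the job is handed in when it is done.

Besides the shell and the picture viewer there is one more tool, called after ">>>" by a JSON object that holds its "op" and its "data". step_arm: Moves the arm, as the interface text tells. Its arguments: {"type":"object","properties":{"motion":{"type":"array"},"fingers":{"type":"number"}},"required":["motion"]}

```bash
mkdir -p pics; ls; python3 - <<'E'
from bench import arm
import cv2
for n in("scene","top"):
    im=arm.capture(n); cv2.imwrite(f"pics/{n}0.png",im[:,:,::-1])
    print(n,arm.camera_model(n))
print(arm.observe())
E
```

```text
pics
scene {'camera_matrix': array([[352.03890895,   0.        , 254.20125877],
       [  0.        , 352.03890895, 188.25351166],
       [  0.        ,   0.        ,   1.        ]]), 'k1': -0.0616483835352311, 'R': array([[-0.76707945,  0.64153964,  0.00400051],
       [ 0.46112887,  0.55567886, -0.69179562],
       [-0.44603731, -0.52881745, -0.72208228]]), 't': array([ 0.42368828, -0.16883282,  1.17022704])}
top {'camera_matrix': array([[431.1375459 ,   0.        , 256.79830228],
       [  0.        , 431.1375459 , 191.08679896],
       [  0.        ,   0.        ,   1.        ]]), 'k1': -0.09270468575732232, 'R': array([[ 0.06020774, -0.99818509, -0.00124824],
       [-0.97776934, -0.05872461, -0.20129215],
       [ 0.20085352,  0.01333983, -0.97953045]]), 't': array([-0.00575039,  0.5679998 ,  1.06744745])}
{'clock': 0.1, 'qpos': array([ 9.11061170e+01,  2.05879107e+01,  6.39018710e-01, -1.97848487e-02,
       -7.01358178e+01, -1.65048092e+01]), 'dq': array([-0.05300288, -0.0705092 ,  0.07153939,  0.04241435, -0.01757497,
        0.03475741]), 'tau': array([ 5.57016974e-04, -5.84765625e+01,  2.94110048e+01,  6.95470378e+00,
       -3.16755766e-03,  5.82155508e-06]), 'tool_pos': array([0.17915791, 0.65033706, 0.23044435]), 'tool_rot': array([[ 9.64070255e-01, -2.65647239e-01, -2.96164324e-04],
       [-2.65647382e-01, -9.64069118e-01, -1.48443829e-03],
       [ 1.08814055e-04,  1.50977808e-03, -9.99998854e-01]]), 'force': array([ 0.03559428,  0.01347436, -0.09549745]), 'torque': array([-0.00506147,  0.04258278,  0.05599893]), 'opening': 0.08545239271667797}
```

View pics/scene0.png

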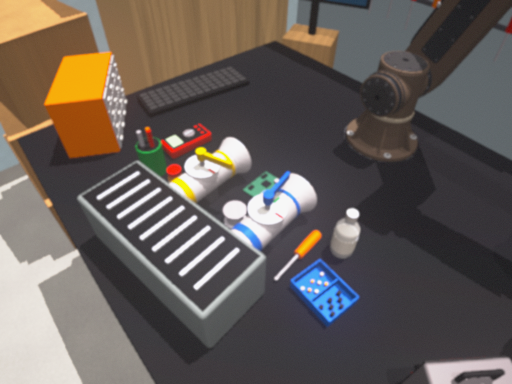

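View pics/top0.png

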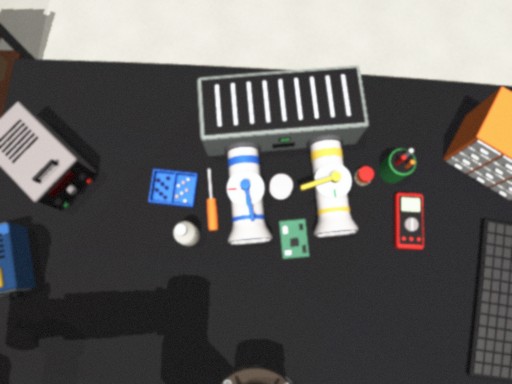

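```bash
cat > h.py <<'E'
import numpy as np, cv2
from bench import arm
def ray(n,u,v):
    m=arm.camera_model(n);K=m["camera_matrix"]
    p=cv2.undistortPoints(np.array([[[u,v]]],float),K,np.array([m["k1"],0,0,0.]))[0,0]
    # K maps slopes*(1+k1 r^2)
    R=m["R"];return -R.T@m["t"],R.T@np.array([p[0],p[1],1.])
def at(n,u,v,z):
    c,d=ray(n,u,v);return c+d*(z-c[2])/d[2]
def proj(n,X):
    m=arm.camera_model(n);c=m["R"]@np.asarray(X,float)+m["t"];s=c[:2]/c[2];s=s*(1+m["k1"]*(s@s))
    return m["camera_matrix"][:2,:2]@s+m["camera_matrix"][:2,2]
def mask(im,col):
    h=cv2.cvtColor(im,cv2.COLOR_RGB2HSV)
    lo,hi={"yellow":((22,130,120),(34,255,255)),"blue":((100,150,80),(125,255,255))}[col]
    return cv2.inRange(h,np.array(lo),np.array(hi))
E
python3 - <<'E'
from h import *
im=cv2.imread("pics/top0.png")
cv2.imwrite("pics/topcrop.png",cv2.resize(im[130:260,190:390],None,fx=4,fy=4,interpolation=cv2.INTER_CUBIC))
im=cv2.imread("pics/scene0.png")
cv2.imwrite("pics/scenecrop.png",cv2.resize(im[130:255,150:340],None,fx=4,fy=4,interpolation=cv2.INTER_CUBIC))
for n in("top","scene"):
    im=cv2.imread(f"pics/{n}0.png")[:,:,::-1].copy()
    for c in("yellow","blue"):
        m=mask(im,c)
        N,l,s,ce=cv2.connectedComponentsWithStats(m)
        for i in range(1,N):
            if s[i,4]>25: print(n,c,s[i],ce[i].round(1))
E
```

```text
top yellow [311 149  32  10 153] [325.6 152.4]
top yellow [300 173  39  18 161] [316.1 182.7]
top yellow [318 209  12   5  26] [322.7 210.8]
top yellow [  0 270   3  16  28] [  0.5 279.2]
top blue [228 156  32  10 169] [243.3 159.3]
top blue [ 148  169   50   39 1389] [171.6 187.4]
top blue [242 180  23  39 144] [249.3 199.5]
top blue [  0 223  17  67 713] [  7.4 257.2]
scene yellow [195 146  39  24 306] [212.9 156.3]
scene yellow [172 178  23  22 178] [184.3 187.7]
scene yellow [299 233  19  20  92] [308.  242.4]
scene blue [264 171  26  29 199] [275.7 186.5]
scene blue [283 191  16  18  31] [291.8 198.4]
scene blue [234 224  27  25 194] [248.8 234.8]
scene blue [ 291  259   68   67 2190] [324.2 291.7]
```

View pics/topcrop.png

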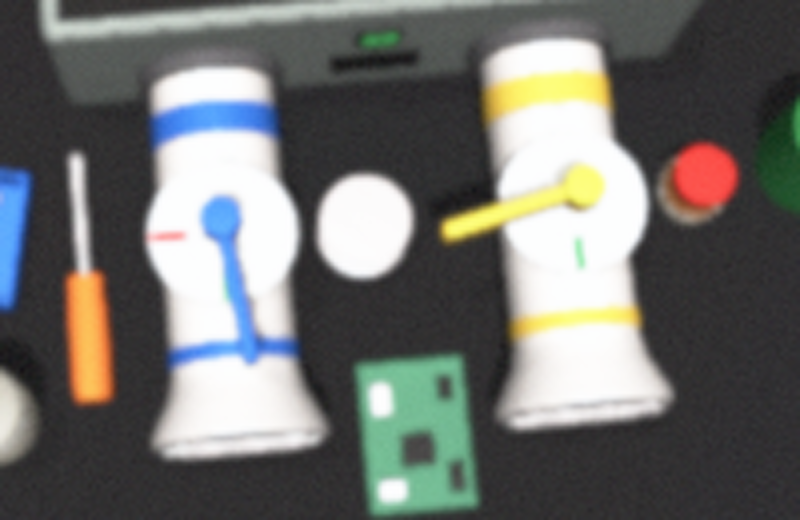

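View pics/scenecrop.png

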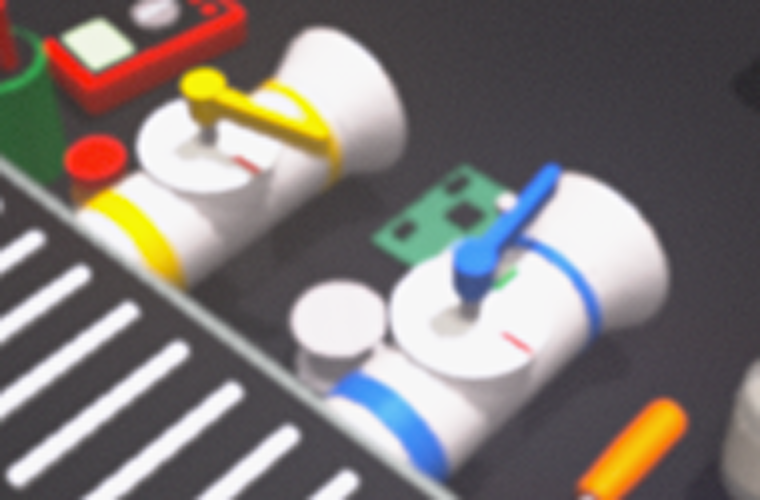

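```bash
python3 - <<'E'
from h import *
def tri(a,b):
    (c1,d1),(c2,d2)=ray("top",*a),ray("scene",*b)
    A=np.c_[d1,-d2];s=np.linalg.lstsq(A,c2-c1,rcond=None)[0]
    p,q=c1+s[0]*d1,c2+s[1]*d2
    return (p+q)/2,np.linalg.norm(p-q)
T=lambda x,y:(190+x/4-.375,130+y/4-.375)
S=lambda x,y:(150+x/4-.375,130+y/4-.375)
for n,a,b in(("yhub",T(585,185),S(205,80)),("bhub",T(221,215),S(474,252)),("ytip",T(446,232),S(326,138)),("btip",T(250,357),S(553,170))):
    print(n,tri(a,b))
for z in(.158,.165): print(z,[at("top",*T(*p),z).round(4) for p in((585,185),(221,215),(446,232),(250,357))])
print("marks: green y, red b ends, green b",[at("top",*T(*p),.112).round(4) for p in((578,240),(582,268),(148,237),(186,236),(229,291))])
print("scene marks yred,bred,bgreen",[at("scene",*S(*p),.112).round(4) for p in((236,156),(260,171),(503,335),(530,351),(505,280))])
print("reel top",at("top",*T(365,225),.046),"jar",at("top",*T(705,175),.05))
print("mouth tops lips y",[at("top",*T(*p),.065).round(4) for p in((497,425),(672,402),(153,455),(328,435))])
print(arm.grasp_offset)
E
```

```text
yhub (array([ 0.59363324, -0.15872656,  0.16292208]), np.float64(0.001054978875922162))
bhub (array([0.56213389, 0.05695085, 0.16280037]), np.float64(0.0017474034310540711))
ytip (array([ 0.56201206, -0.07757598,  0.15282246]), np.float64(0.0016674607216997698))
btip (array([0.4795275 , 0.03428031, 0.15786273]), np.float64(0.0008488914544076669))
0.158 [array([ 0.5953, -0.16  ,  0.158 ]), array([0.5638, 0.0565, 0.158 ]), array([ 0.5615, -0.0777,  0.158 ]), array([0.4798, 0.0339, 0.158 ])]
0.165 [array([ 0.5935, -0.1587,  0.165 ]), array([0.5622, 0.0562, 0.165 ]), array([ 0.5599, -0.0771,  0.165 ]), array([0.4788, 0.0338, 0.165 ])]
marks: green y, red b ends, green b [array([ 0.5714, -0.1643,  0.112 ]), array([ 0.5538, -0.1673,  0.112 ]), array([0.5573, 0.1028, 0.112 ]), array([0.5594, 0.0793, 0.112 ]), array([0.5263, 0.0504, 0.112 ])]
scene marks yred,bred,bgreen [array([ 0.5903, -0.1368,  0.112 ]), array([ 0.5866, -0.1157,  0.112 ]), array([0.5589, 0.0819, 0.112 ]), array([0.5551, 0.1002, 0.112 ]), array([0.5298, 0.0516, 0.112 ])]
reel top [ 0.58759416 -0.03417163  0.046     ] jar [ 0.63446937 -0.25891358  0.05      ]
mouth tops lips y [array([ 0.4584, -0.1237,  0.065 ]), array([ 0.4795, -0.2354,  0.065 ]), array([0.4264, 0.0933, 0.065 ]), array([ 0.4458, -0.0167,  0.065 ])]
0.0187
```

```bash
cat >> h.py <<'E'
from scipy.spatial.transform import Rotation as Ro
psi=0.145
PIV={"y":np.array([.594,-.159]),"b":np.array([.5625,.0567])}
def tool(yaw):
    c,s=np.cos(yaw),np.sin(yaw);return np.array([[c,s,0],[s,-c,0],[0,0,-1.]])
def lever_pose(w,th,r,d,z):
    """finger on trailing side of the lever at angle th; d = tcp offset from arm axis"""
    a=psi+th+np.pi/2; arm_=np.array([np.cos(a),np.sin(a)]); ccw=np.array([-arm_[1],arm_[0]])
    s=1 if w=="y" else -1
    p=PIV[w]+r*arm_-s*d*ccw
    return np.r_[p,z],tool(np.arctan2(ccw[1],ccw[0]))
def rows(poses,start=None):
    if start is None:
        o=arm.observe();start=(o["tool_pos"],o["tool_rot"])
    p0,R0=start;out=[]
    for p,R in poses:
        out.append(np.r_[(R0.T@(p-p0)*1000).round(1),Ro.from_matrix(R0.T@R).as_rotvec().round(3)].tolist())
    return out
def show(poses):
    # chunks of 5, each relative to the last pose of the previous chunk
    st=None
    for i in range(0,len(poses),5):
        print([[float(x) for x in r] for r in rows(poses[i:i+5],st)]); st=poses[i+4] if i+4<len(poses) else None
def between(pA,yA,pB,yB,n):
    return [(pA+(pB-pA)*k/n,tool(yA+(yB-yA)*k/n)) for k in range(1,n+1)]
E
python3 - <<'E'
from h import *
o=arm.observe();p=o["tool_pos"];R=o["tool_rot"];y0=np.arctan2(R[1,0],R[0,0])
g,G=lever_pose("y",.245,.070,.030,.215);y1=np.arctan2(G[1,0],G[0,0])
if y1>y0:y1-=2*np.pi
print(p,y0,g,y1)
show(between(p,y0,g,y1,25))
E
```

```text
[0.17915791 0.65033706 0.23044435] -0.2688753712567641 [ 0.59513408 -0.08285071  0.215     ] -2.751592653589793
[[23.8, 23.9, 0.7, 0.002, -0.0, 0.099], [47.7, 47.7, 1.3, 0.001, -0.0, 0.199], [71.5, 71.6, 2.0, 0.001, -0.0, 0.298], [95.3, 95.4, 2.6, 0.001, -0.0, 0.397], [119.2, 119.3, 3.3, 0.001, -0.0, 0.497]]
[[32.3, 9.6, 0.6, 0.0, 0.0, 0.099], [64.6, 19.2, 1.2, 0.0, 0.0, 0.199], [97.0, 28.9, 1.9, 0.0, 0.0, 0.298], [129.3, 38.5, 2.5, 0.0, 0.0, 0.397], [161.6, 48.1, 3.1, 0.0, 0.0, 0.497]]
[[33.0, -6.9, 0.6, 0.0, 0.0, 0.099], [66.0, -13.9, 1.2, 0.0, 0.0, 0.199], [99.0, -20.8, 1.9, 0.0, 0.0, 0.298], [132.0, -27.8, 2.5, 0.0, 0.0, 0.397], [165.0, -34.7, 3.1, 0.0, 0.0, 0.497]]
[[25.7, -21.8, 0.6, 0.0, 0.0, 0.099], [51.4, -43.6, 1.2, 0.0, 0.0, 0.199], [77.1, -65.5, 1.9, 0.0, 0.0, 0.298], [102.8, -87.3, 2.5, 0.0, 0.0, 0.397], [128.5, -109.1, 3.1, 0.0, 0.0, 0.497]]
[[12.2, -31.4, 0.6, 0.0, 0.0, 0.099], [24.4, -62.9, 1.2, 0.0, 0.0, 0.199], [36.6, -94.3, 1.9, 0.0, 0.0, 0.298], [48.8, -125.7, 2.5, 0.0, 0.0, 0.397], [61.0, -157.2, 3.1, 0.0, 0.0, 0.497]]
```

>>> {"op": "step_arm", "data": {"motion": [[[24,24,0,0,0,0.1],[48,48,0,0,0,0.2],[71,71,0,0,0,0.3],[95,95,0,0,0,0.4],[119,119,0,0,0,0.5]]], "fingers": 0}}

```text
clock: 0.52
tool_pos: [0.2628, 0.5027, 0.2308]
tool_rot: [[0.716, -0.699, -0.0], [-0.699, -0.716, -0.001], [0.0, 0.001, -1.0]]
force: [0.8, 0.5, 0.2]
opening: 0.0255
```

>>> {"op": "step_arm", "data": {"motion": [[[32,10,0,0,0,0.1],[65,19,0,0,0,0.2],[97,29,0,0,0,0.3],[129,38,0,0,0,0.4],[162,48,0,0,0,0.5]]]}}

```text
clock: 0.93
tool_pos: [0.3458, 0.3557, 0.2312]
tool_rot: [[0.293, -0.956, -0.0], [-0.956, -0.293, -0.0], [0.0, 0.0, -1.0]]
force: [0.8, 0.4, 0.1]
opening: -0.0003
```

>>> {"op": "step_arm", "data": {"motion": [[[33,-7,0,0,0,0.1],[66,-14,0,0,0,0.2],[99,-21,0,0,0,0.3],[132,-28,0,0,0,0.4],[165,-35,0,0,0,0.5]]]}}

```text
clock: 1.35
tool_pos: [0.4282, 0.2085, 0.2313]
tool_rot: [[-0.201, -0.98, -0.0], [-0.98, 0.201, 0.0], [-0.0, 0.0, -1.0]]
force: [0.4, 0.1, -0.4]
opening: 0.0001
```

>>> {"op": "step_arm", "data": {"motion": [[[26,-22,0,0,0,0.1],[51,-44,0,0,0,0.2],[77,-65,0,0,0,0.3],[103,-87,0,0,0,0.4],[128,-109,0,0,0,0.5]]]}}

```text
clock: 1.77
tool_pos: [0.5099, 0.0615, 0.2313]
tool_rot: [[-0.646, -0.763, -0.0], [-0.763, 0.646, 0.0], [-0.0, 0.0, -1.0]]
force: [0.6, 1.3, 0.3]
opening: -0.0003
```

>>> {"op": "step_arm", "data": {"motion": [[[12,-31,0,0,0,0.1],[24,-63,0,0,0,0.2],[37,-94,0,0,0,0.3],[49,-126,0,0,0,0.4],[61,-157,0,0,0,0.48]]]}}

```text
clock: 2.18
tool_pos: [0.5911, -0.0862, 0.2309]
tool_rot: [[-0.926, -0.378, -0.001], [-0.378, 0.926, 0.0], [0.001, 0.0, -1.0]]
force: [0.9, 0.6, 0.7]
opening: -0.0001
```

>>> {"op": "step_arm", "data": {"motion": [[[0,0,5,0,0,0],[0,0,5,0,0,0]]]}}

```text
clock: 2.35
tool_pos: [0.5904, -0.0861, 0.2244]
tool_rot: [[-0.925, -0.38, -0.003], [-0.38, 0.925, -0.0], [0.003, 0.001, -1.0]]
force: [0.7, 0.3, -1.1]
opening: 0.0003
```

```bash
python3 - <<'E'
from h import *
o=arm.observe();print(o["tool_pos"],o["tool_rot"],o["force"],o["qpos"])
g,G=lever_pose("y",.245,.070,.030,.132)
print(rows([(g,G)]))
for n,b in (("top",(130,260,190,390)),("scene",(100,225,150,340))):
    im=arm.capture(n);cv2.imwrite(f"pics/{n}1.png",cv2.resize(im[b[0]:b[1],b[2]:b[3],::-1],None,fx=4,fy=4,interpolation=cv2.INTER_CUBIC))
E
```

```text
[ 0.59035062 -0.08606793  0.22439079] [[-9.25071364e-01 -3.79781900e-01 -2.94608205e-03]
 [-3.79783364e-01  9.25075452e-01 -6.73580352e-05]
 [ 2.75092955e-03  1.05656196e-03 -9.99995658e-01]] [ 0.66366605  0.31974639 -1.12512548] [ 1.04407484e+01  1.35896414e+01 -1.00341975e+01 -2.92076991e-02
 -6.65428668e+01 -7.81088129e+01]
[[-5.9, 1.1, 92.4, 0.001, -0.003, -0.0]]
```

View pics/scene1.png

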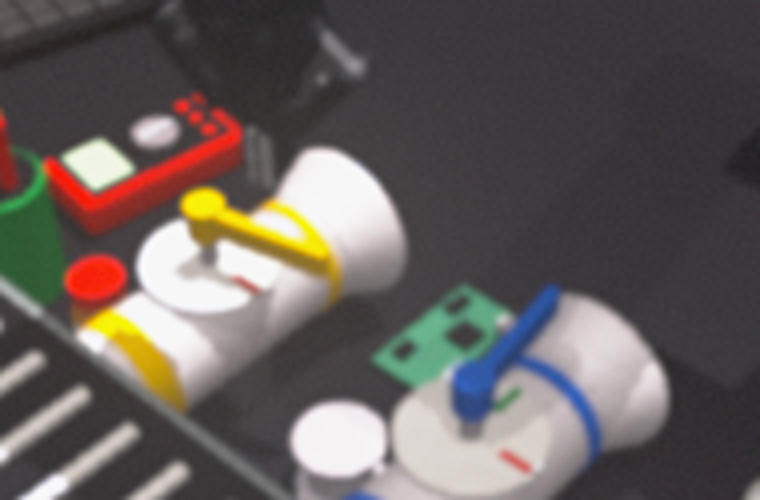

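View pics/top1.png

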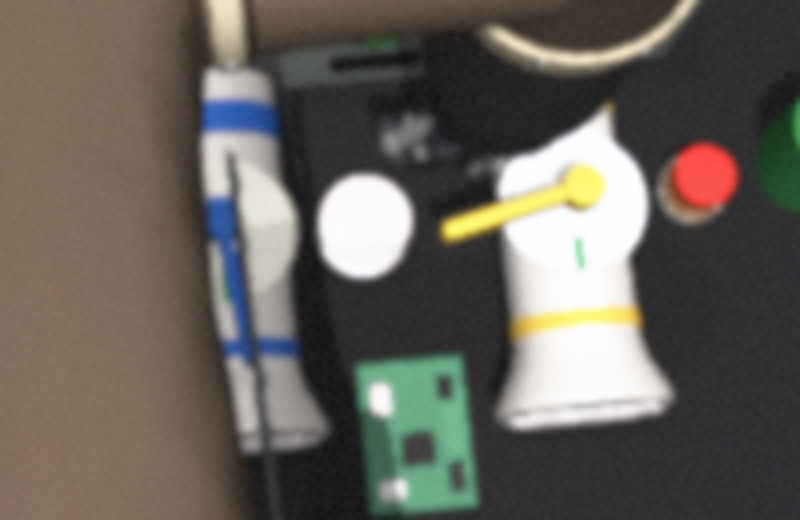

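>>> {"op": "step_arm", "data": {"motion": [[[-3,0,20,0,0,0],[-6,1,45,0,0,0],[-6,1,70,0,0,0],[-6,1,85,0,0,0],[-6,1,92,0,0,0]]]}}

```text
clock: 2.87
tool_pos: [0.5943, -0.08, 0.1323]
tool_rot: [[-0.923, -0.385, -0.003], [-0.385, 0.923, -0.0], [0.003, 0.001, -1.0]]
force: [0.4, 0.6, 0.3]
opening: -0.0
```

```bash
python3 - <<'E'
from h import *
o=arm.observe();print(o["tool_pos"],o["force"])
th=.245
# straight approach
A=[lever_pose("y",th,.070,.030-k*.0025,.132) for k in range(1,6)]
B=[lever_pose("y",th+(1.571-th)*k/25,.070,.016,.132) for k in range(1,26)]
show(A+B)
im=arm.capture("top");cv2.imwrite("pics/top2.png",cv2.resize(im[130:260,240:440,::-1],None,fx=4,fy=4,interpolation=cv2.INTER_CUBIC))
E
```

```text
[ 0.59427843 -0.08000702  0.1323179 ] [0.38619268 0.61363044 0.26843572]
[[2.8, -2.9, 0.3, 0.001, -0.003, 0.005], [5.3, -2.9, 0.3, 0.001, -0.003, 0.005], [7.8, -2.9, 0.3, 0.001, -0.003, 0.005], [10.3, -2.9, 0.3, 0.001, -0.003, 0.005], [12.8, -2.9, 0.4, 0.001, -0.003, 0.005]]
[[5.2, 0.7, 0.0, 0.0, 0.0, -0.053], [9.0, 1.3, 0.0, 0.0, 0.0, -0.106], [12.8, 1.7, 0.0, 0.0, 0.0, -0.159], [16.6, 1.8, 0.0, 0.0, 0.0, -0.212], [20.4, 1.7, 0.0, 0.0, 0.0, -0.265]]
[[3.7, 0.7, 0.0, 0.0, 0.0, -0.053], [7.5, 1.3, 0.0, 0.0, 0.0, -0.106], [11.3, 1.7, 0.0, 0.0, 0.0, -0.159], [15.1, 1.8, 0.0, 0.0, 0.0, -0.212], [18.9, 1.7, 0.0, 0.0, 0.0, -0.265]]
[[3.7, 0.7, 0.0, 0.0, 0.0, -0.053], [7.5, 1.3, 0.0, 0.0, 0.0, -0.106], [11.3, 1.7, 0.0, 0.0, 0.0, -0.159], [15.1, 1.8, 0.0, 0.0, 0.0, -0.212], [18.9, 1.7, 0.0, 0.0, 0.0, -0.265]]
[[3.7, 0.7, 0.0, 0.0, 0.0, -0.053], [7.5, 1.3, 0.0, 0.0, 0.0, -0.106], [11.3, 1.7, 0.0, 0.0, 0.0, -0.159], [15.1, 1.8, 0.0, 0.0, 0.0, -0.212], [18.9, 1.7, 0.0, 0.0, 0.0, -0.265]]
[[3.7, 0.7, 0.0, 0.0, 0.0, -0.053], [7.5, 1.3, 0.0, 0.0, 0.0, -0.106], [11.3, 1.7, 0.0, 0.0, 0.0, -0.159], [15.1, 1.8, 0.0, 0.0, 0.0, -0.212], [18.9, 1.7, 0.0, 0.0, 0.0, -0.265]]
```

View pics/top2.png

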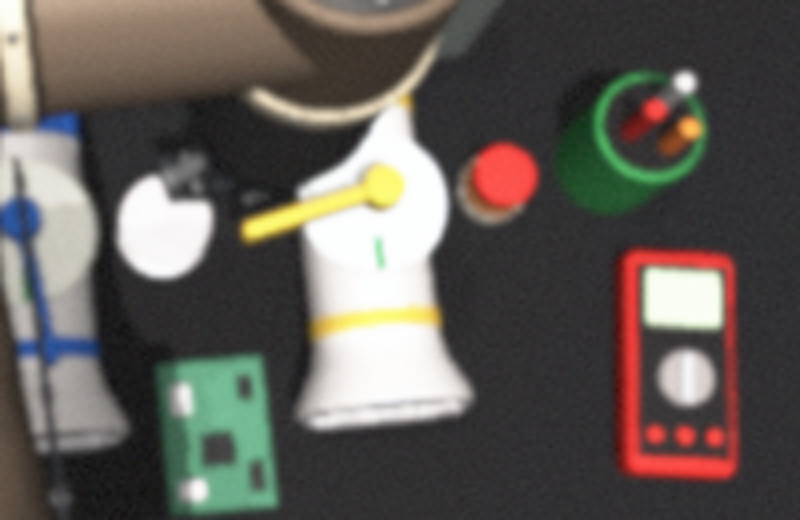

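>>> {"op": "step_arm", "data": {"motion": [[[3,-3,0,0,0,0],[5,-3,0,0,0,0],[8,-3,0,0,0,0],[10,-3,0,0,0,0],[13,-3,0,0,0,0]]]}}

```text
clock: 3.33
tool_pos: [0.5852, -0.0891, 0.1353]
tool_rot: [[-0.924, -0.383, 0.002], [-0.383, 0.924, 0.0], [-0.002, -0.0, -1.0]]
force: [0.2, -0.4, -0.5]
opening: 0.0002
```

>>> {"op": "step_arm", "data": {"motion": [[[4,0.7,0,0,0,-0.053],[8,1.3,0,0,0,-0.106],[12,1.7,0,0,0,-0.159],[16,1.8,0,0,0,-0.212],[20,1.7,0,0,0,-0.265]]]}}

```text
clock: 3.75
tool_pos: [0.5664, -0.0946, 0.1351]
tool_rot: [[-0.79, -0.613, 0.002], [-0.613, 0.79, 0.001], [-0.002, -0.001, -1.0]]
force: [1.0, 3.2, 0.4]
opening: 0.0001
```

```bash
python3 - <<'E'
from h import *
o=arm.observe();print(o["tool_pos"],o["tool_rot"][:,0],o["force"])
print(rows([lever_pose("y",.51,.070,.016,.132)]))
im=arm.capture("top");cv2.imwrite("pics/top3.png",cv2.resize(im[130:260,240:440,::-1],None,fx=4,fy=4,interpolation=cv2.INTER_CUBIC))
E
```

```text
[ 0.5663702  -0.09462336  0.13509807] [-0.78970666 -0.61348026 -0.00231799] [0.99964553 3.19202511 0.40208848]
[[1.3, 2.1, 3.1, -0.001, 0.002, 0.005]]
```

View pics/top3.png

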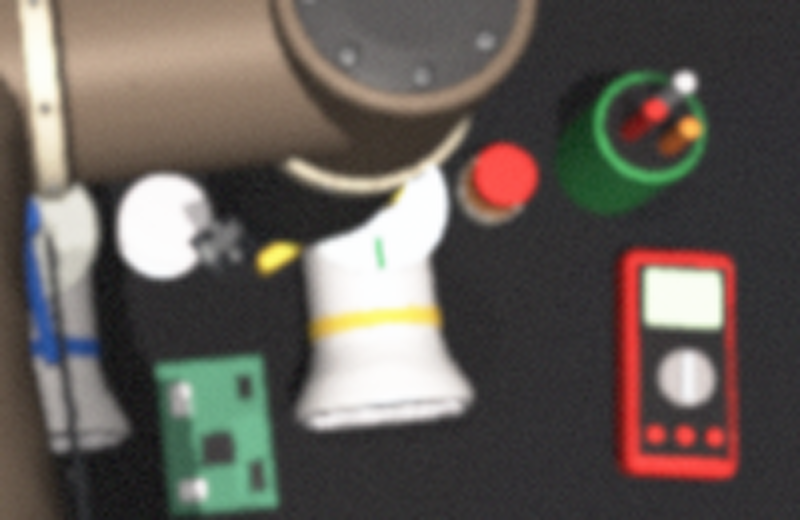

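>>> {"op": "step_arm", "data": {"motion": [[[5,1.3,2,0,0,-0.053],[9,3,2,0,0,-0.106],[13,3.5,2,0,0,-0.159],[16.5,4,2,0,0,-0.212],[20,4,2,0,0,-0.265]]]}}

```text
clock: 4.22
tool_pos: [0.5484, -0.1041, 0.1331]
tool_rot: [[-0.602, -0.798, 0.002], [-0.798, 0.602, 0.0], [-0.002, -0.002, -1.0]]
force: [2.1, 1.5, -0.2]
opening: -0.0004
```

```bash
python3 - <<'E'
from h import *
o=arm.observe();print(o["tool_pos"],o["tool_rot"][:,0],o["force"])
th=.51+.265
print(rows([lever_pose("y",th+.053*k,.070,.016,.132) for k in range(6)]))
E
```

```text
[ 0.54840735 -0.10405705  0.13306122] [-0.60241531 -0.79818116 -0.00161829] [ 2.05352085  1.51198043 -0.21881718]
[[0.1, 0.4, 1.1, -0.002, 0.002, 0.004], [3.8, 1.2, 1.1, -0.002, 0.002, -0.049], [7.6, 1.8, 1.0, -0.002, 0.002, -0.102], [11.4, 2.1, 1.0, -0.002, 0.001, -0.155], [15.2, 2.3, 1.0, -0.002, 0.001, -0.208], [19.0, 2.3, 1.0, -0.002, 0.001, -0.261]]
```

Good tracking; continue.

>>> {"op": "step_arm", "data": {"motion": [[[4,1,0,0,0,-0.053],[7.5,1.5,0,0,0,-0.106],[11.5,2,0,0,0,-0.159],[15,2,0,0,0,-0.212],[19,2,0,0,0,-0.265]]]}}

```text
clock: 4.63
tool_pos: [0.5352, -0.1179, 0.133]
tool_rot: [[-0.372, -0.928, 0.002], [-0.928, 0.372, 0.0], [-0.001, -0.002, -1.0]]
force: [0.4, 2.9, 1.0]
opening: -0.0001
```

>>> {"op": "step_arm", "data": {"motion": [[[4,1,0,0,0,-0.053],[7.5,1.5,0,0,0,-0.106],[11.5,2,0,0,0,-0.159],[15,2,0,0,0,-0.212],[19,2,0,0,0,-0.265]]]}}

```text
clock: 5.05
tool_pos: [0.526, -0.1349, 0.133]
tool_rot: [[-0.116, -0.993, 0.002], [-0.993, 0.116, 0.0], [-0.0, -0.002, -1.0]]
force: [0.8, 1.8, 1.1]
opening: 0.0
```

```bash
python3 - <<'E'
from h import *
o=arm.observe();print(o["tool_pos"],o["tool_rot"][:,0],o["force"])
th=1.305
print(rows([lever_pose("y",th+.053*k,.070,.016,.132) for k in range(6)]))
for n,b in (("top",(130,260,240,440)),("scene",(100,225,150,340))):
    im=arm.capture(n);cv2.imwrite(f"pics/{n}4.png",cv2.resize(im[b[0]:b[1],b[2]:b[3],::-1],None,fx=4,fy=4,interpolation=cv2.INTER_CUBIC))
E
```

```text
[ 0.52603141 -0.13490047  0.13297763] [-1.16440569e-01 -9.93197545e-01 -4.80168689e-04] [0.75431665 1.77576533 1.14398734]
[[-0.3, -0.4, 1.0, -0.002, 0.0, 0.004], [3.5, 0.4, 1.0, -0.002, 0.0, -0.049], [7.2, 1.0, 1.0, -0.002, 0.0, -0.102], [11.0, 1.3, 1.0, -0.002, 0.0, -0.155], [14.8, 1.5, 1.0, -0.002, 0.0, -0.208], [18.6, 1.4, 1.0, -0.002, 0.0, -0.261]]
```

View pics/top4.png

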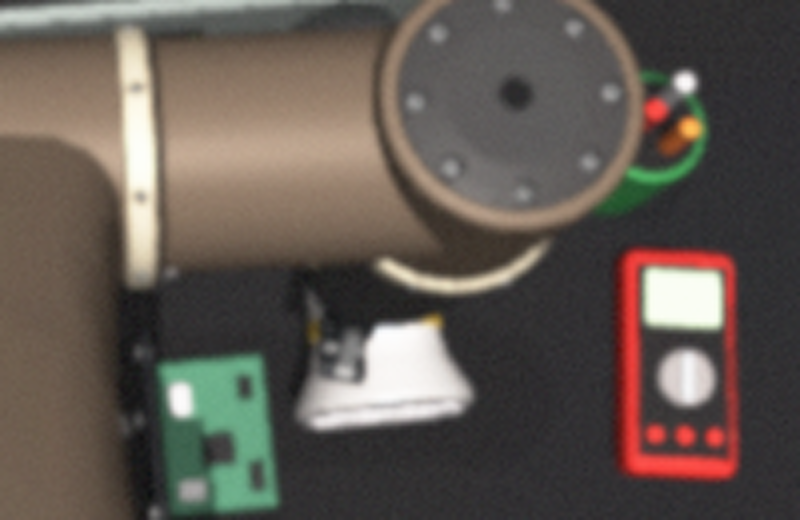

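View pics/scene4.png

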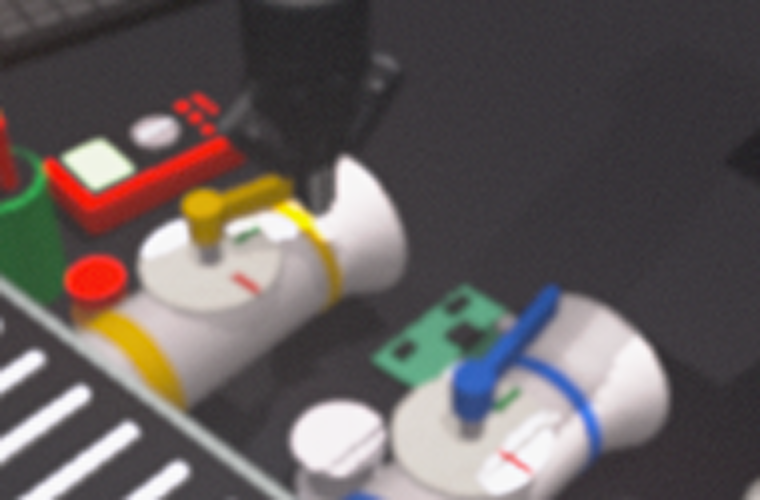

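>>> {"op": "step_arm", "data": {"motion": [[[3.5,0.5,0,0,0,-0.053],[7.3,1,0,0,0,-0.106],[11,1.3,0,0,0,-0.159],[15,1.5,0,0,0,-0.212],[18.5,1.5,0,0,0,-0.262]]]}}

```text
clock: 5.57
tool_pos: [0.5216, -0.153, 0.1325]
tool_rot: [[0.143, -0.99, -0.0], [-0.99, -0.143, 0.0], [-0.0, 0.0, -1.0]]
force: [-1.2, 1.7, 2.0]
opening: 0.0002
```

>>> {"op": "step_arm", "data": {"motion": [[[0,0,0,0,0,0],[0,0,0,0,0,0],[0,0,0,0,0,0]]]}}

```text
clock: 5.82
tool_pos: [0.522, -0.1531, 0.1324]
tool_rot: [[0.141, -0.99, 0.0], [-0.99, -0.141, -0.0], [0.0, -0.0, -1.0]]
force: [-0.4, -0.2, -0.3]
opening: 0.0002
```

```bash
python3 - <<'E'
from h import *
o=arm.observe();print(o["tool_pos"],o["tool_rot"][:,0],o["force"])
print(rows([lever_pose("y",1.571,.070,.016,.132)]))
for n,b in (("scene",(100,225,150,340)),):
    im=arm.capture(n);cv2.imwrite(f"pics/{n}5.png",cv2.resize(im[b[0]:b[1],b[2]:b[3],::-1],None,fx=4,fy=4,interpolation=cv2.INTER_CUBIC))
def tipang(u,v,w): 
    t=at("scene",u,v,.158)[:2]-PIV[w]; return t,np.arctan2(-t[0],t[1])-psi
for p in PIV: print(p,proj("scene",np.r_[PIV[p],.163]))
E
```

```text
[ 0.52195629 -0.15306518  0.13236722] [ 1.40742211e-01 -9.90046266e-01  1.44850615e-04] [-0.42273077 -0.23149808 -0.28780082]
[[0.3, -0.4, 0.4, -0.0, -0.0, -0.004]]
y [200.47939008 149.5516206 ]
b [267.53676682 192.49431033]
```

View pics/scene5.png

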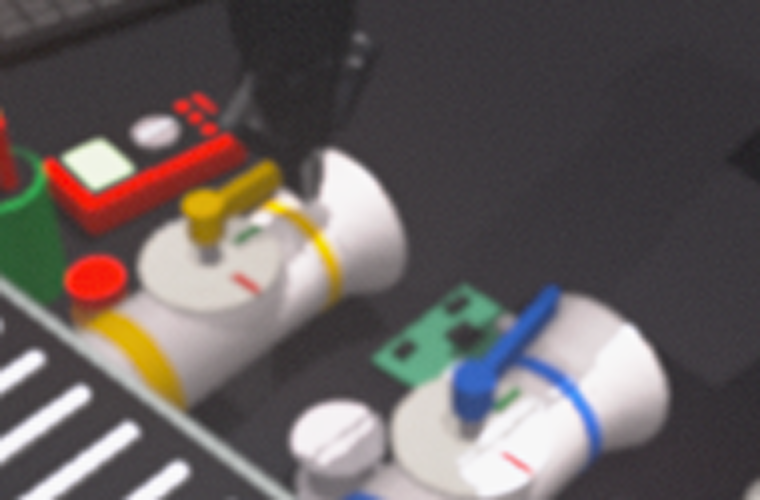

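```bash
python3 - <<'E'
from h import *
for th in(1.41,1.5,1.571,1.65,1.73):
    a=psi+th+np.pi/2; q=np.r_[PIV["y"]+.09*np.array([np.cos(a),np.sin(a)]),.158]
    print(th,((proj("scene",q)-[150,100]+.375)*4).round(1), (proj("top",q)).round(1))
q=np.r_[PIV["y"],.163];print(((proj("scene",q)-[150,100]+.375)*4).round(1))
E
```

```text
1.41 [320.9 149.6] [334.  213.4]
1.5 [313.1 143.9] [337.4 213.5]
1.571 [306.4 139.7] [340.1 213.4]
1.65 [298.5 135.5] [343. 213.]
1.73 [289.9 131.6] [346.  212.4]
[203.4 199.7]
```

>>> {"op": "step_arm", "data": {"motion": [[[-10,0,0,0,0,0],[-25,0,0,0,0,0],[-40,0,-20,0,0,0],[-60,0,-50,0,0,0],[-80,0,-75,0,0,0]]]}}

```text
clock: 6.28
tool_pos: [0.51, -0.073, 0.2083]
tool_rot: [[0.142, -0.99, -0.001], [-0.99, -0.142, -0.001], [0.0, 0.001, -1.0]]
force: [0.9, -0.0, 0.8]
opening: -0.0001
```

>>> {"op": "step_arm", "data": {"motion": [[[-20,0,0,0,0,0],[-40,0,0,0,0,0],[-60,0,0,0,0,0]]]}}

```text
clock: 6.53
tool_pos: [0.5016, -0.013, 0.208]
tool_rot: [[0.142, -0.99, 0.001], [-0.99, -0.142, 0.001], [-0.0, -0.001, -1.0]]
force: [0.3, 0.7, 0.1]
opening: 0.0002
```

```bash
python3 - <<'E'
from h import *
o=arm.observe();print(o["tool_pos"],o["tool_rot"][:,0],o["force"])
for n,b in (("top",(130,260,240,440)),("scene",(100,225,150,340))):
    im=arm.capture(n);cv2.imwrite(f"pics/{n}6.png",cv2.resize(im[b[0]:b[1],b[2]:b[3],::-1],None,fx=4,fy=4,interpolation=cv2.INTER_CUBIC))
print(rows([lever_pose("b",1.69,.070,.030,.210),lever_pose("b",1.69,.070,.030,.132)]))
E
```

```text
[ 0.5015743  -0.01303569  0.20797999] [ 1.42471265e-01 -9.89798843e-01 -4.34613635e-04] [0.33119899 0.7035808  0.0700175 ]
[[-21.2, -4.4, -2.3, -0.001, 0.0, -0.119], [-21.2, -4.3, 75.7, -0.001, 0.0, -0.119]]
```

View pics/scene6.png

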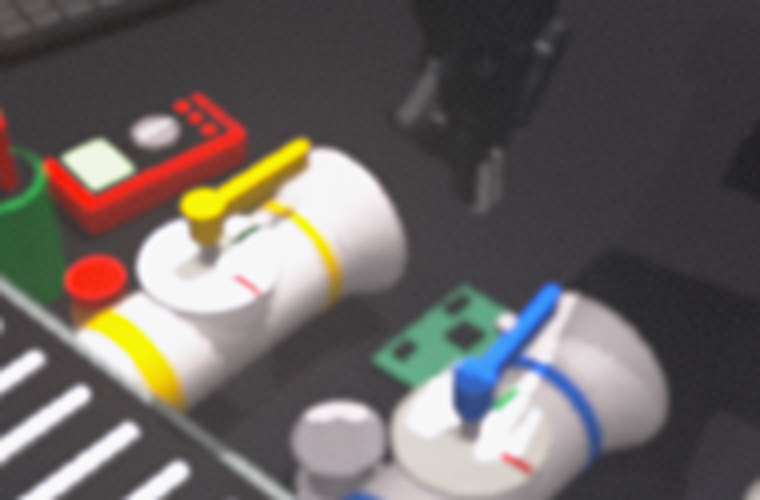

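View pics/top6.png

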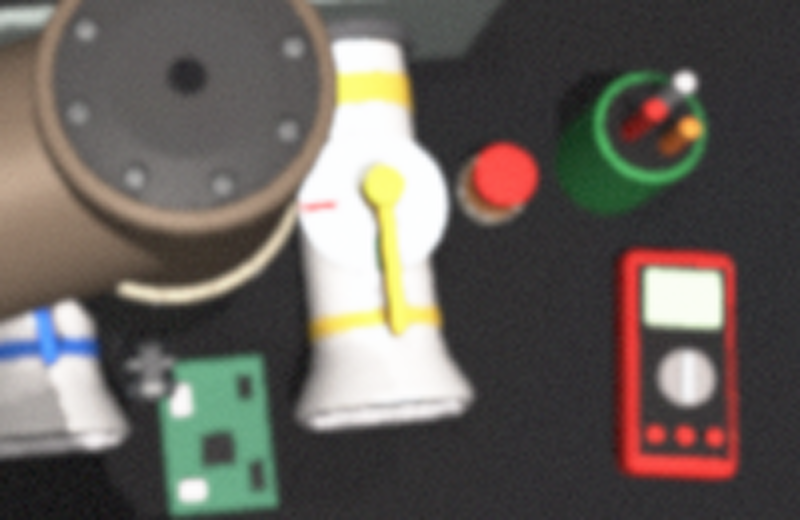

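The yellow tip is at crop (304,145) in the scene view and about pixel (339,212) from the top. That is where 1.57 rad projects, so yellow is open. Now the blue lever, which is still open.

>>> {"op": "step_arm", "data": {"motion": [[[-10,-2,0,0,0,-0.06],[-21,-4,10,0,0,-0.12],[-21,-4,35,0,0,-0.12],[-21,-4,60,0,0,-0.12],[-21,-4,75,0,0,-0.12]]]}}

```text
clock: 7.05
tool_pos: [0.5016, 0.0068, 0.1302]
tool_rot: [[0.26, -0.966, -0.002], [-0.966, -0.26, -0.0], [-0.0, 0.002, -1.0]]
force: [-0.6, 0.3, -1.1]
opening: 0.0
```

```bash
python3 - <<'E'
from h import *
o=arm.observe();print(o["tool_pos"],o["tool_rot"][:,0],o["force"])
im=arm.capture("scene");b=(100,225,150,340);cv2.imwrite(f"pics/scene7.png",cv2.resize(im[b[0]:b[1],b[2]:b[3],::-1],None,fx=4,fy=4,interpolation=cv2.INTER_CUBIC))
th=1.69
A=[lever_pose("b",th,.070,.030-k*.0028,.132) for k in range(1,6)]
B=[lever_pose("b",th*(1-k/30),.070,.016,.132) for k in range(1,31)]
show(A+B[:10])
E
```

```text
[0.50157794 0.00684498 0.13016951] [ 2.60106442e-01 -9.65579907e-01 -2.84968731e-04] [-0.58925931  0.30870926 -1.06346706]
[[-5.1, -3.2, -4.1, 0.006, 0.0, -0.002], [-7.9, -3.2, -4.1, 0.006, 0.0, -0.002], [-10.7, -3.2, -4.1, 0.006, 0.0, -0.002], [-13.5, -3.2, -4.1, 0.006, 0.0, -0.002], [-16.3, -3.2, -4.1, 0.006, 0.0, -0.002]]
[[-4.0, 0.8, 0.0, 0.0, 0.0, 0.056], [-8.0, 1.4, 0.0, 0.0, 0.0, 0.113], [-12.0, 1.7, 0.0, 0.0, 0.0, 0.169], [-16.0, 1.8, 0.0, 0.0, 0.0, 0.225], [-20.1, 1.7, 0.0, 0.0, 0.0, 0.282]]
[[-4.0, 0.8, 0.0, 0.0, 0.0, 0.056], [-8.0, 1.4, 0.0, 0.0, 0.0, 0.113], [-12.0, 1.7, 0.0, 0.0, 0.0, 0.169], [-16.0, 1.8, 0.0, 0.0, 0.0, 0.225], [-20.1, 1.7, 0.0, 0.0, 0.0, 0.282]]
```

View pics/scene7.png

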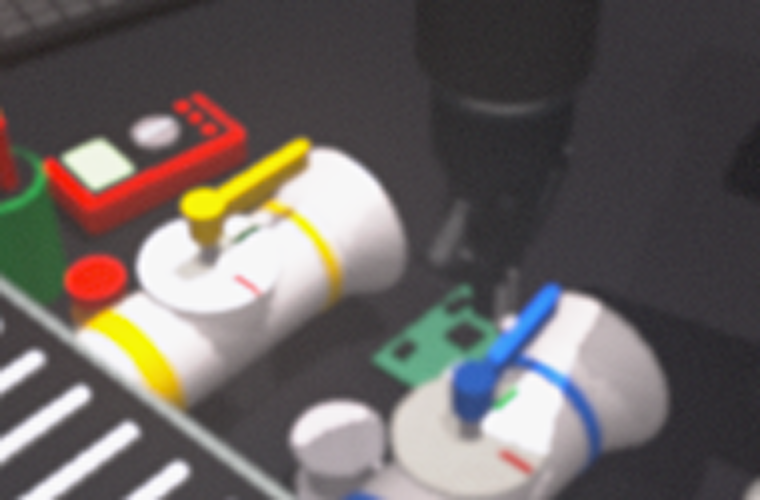

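>>> {"op": "step_arm", "data": {"motion": [[[-4,-2,-2,0,0,0],[-7,-3,-3,0,0,0],[-10,-3,-4,0,0,0],[-13,-3,-4,0,0,0],[-16,-3,-4,0,0,0]]]}}

```text
clock: 7.52
tool_pos: [0.502, 0.0236, 0.1374]
tool_rot: [[0.261, -0.965, 0.002], [-0.965, -0.261, 0.001], [-0.0, -0.002, -1.0]]
force: [-0.5, 0.4, 0.5]
opening: 0.0002
```

>>> {"op": "step_arm", "data": {"motion": [[[-4,0.8,0,0,0,0.056],[-8,1.4,0,0,0,0.113],[-12,1.7,0,0,0,0.169],[-16,1.8,0,0,0,0.225],[-20,1.7,0,0,0,0.282]]]}}

```text
clock: 7.93
tool_pos: [0.4949, 0.042, 0.1372]
tool_rot: [[-0.021, -1.0, 0.001], [-1.0, 0.021, -0.0], [0.0, -0.001, -1.0]]
force: [0.2, -2.5, 3.1]
opening: -0.0004
```

```bash
python3 - <<'E'
from h import *
o=arm.observe();print(o["tool_pos"],o["tool_rot"][:,0],o["force"])
th=1.69*25/30
print(rows([lever_pose("b",th-.0563*k,.070,.016,.132) for k in range(6)]))
E
```

```text
[0.49488821 0.04197856 0.13723227] [-2.05891550e-02 -9.99788020e-01  4.19389248e-05] [ 0.18167594 -2.54877432  3.07384517]
[[0.1, 2.7, 5.2, -0.001, -0.0, -0.003], [-3.9, 3.5, 5.2, -0.001, -0.0, 0.053], [-7.9, 4.0, 5.2, -0.001, 0.0, 0.109], [-11.9, 4.4, 5.2, -0.001, 0.0, 0.166], [-15.9, 4.5, 5.2, -0.001, 0.0, 0.222], [-20.0, 4.4, 5.2, -0.001, 0.0, 0.278]]
```

>>> {"op": "step_arm", "data": {"motion": [[[-4,1.5,1,0,0,0.056],[-8,2.5,2,0,0,0.113],[-12,3.5,3,0,0,0.169],[-16,4,3,0,0,0.225],[-20,4,3,0,0,0.282]]]}}

```text
clock: 8.35
tool_pos: [0.491, 0.062, 0.1339]
tool_rot: [[-0.298, -0.955, 0.001], [-0.955, 0.298, -0.0], [-0.0, -0.001, -1.0]]
force: [1.3, -1.8, -0.0]
opening: 0.0001
```

>>> {"op": "step_arm", "data": {"motion": [[[-4,0.8,0,0,0,0.056],[-8,1.4,0,0,0,0.113],[-12,1.7,0,0,0,0.169],[-16,1.8,0,0,0,0.225],[-20,1.7,0,0,0,0.282]]]}}

```text
clock: 8.77
tool_pos: [0.4951, 0.0815, 0.1339]
tool_rot: [[-0.552, -0.834, 0.0], [-0.834, 0.552, -0.0], [0.0, -0.0, -1.0]]
force: [-1.0, -3.0, 1.8]
opening: 0.0001
```

```bash
python3 - <<'E'
from h import *
o=arm.observe();print(o["tool_pos"],o["tool_rot"][:,0],o["force"])
th=1.69*15/30
print(rows([lever_pose("b",th-.0563*k,.070,.016,.132) for k in range(6)]))
im=arm.capture("scene");b=(100,225,150,340);cv2.imwrite(f"pics/scene8.png",cv2.resize(im[b[0]:b[1],b[2]:b[3],::-1],None,fx=4,fy=4,interpolation=cv2.INTER_CUBIC))
E
```

```text
[0.49513248 0.08150416 0.13388538] [-5.51934726e-01 -8.33887302e-01  1.60681398e-04] [-1.02545971 -2.97578968  1.82020747]
[[-0.2, 0.1, 1.9, -0.0, -0.0, -0.004], [-4.2, 0.9, 1.9, -0.0, -0.0, 0.052], [-8.2, 1.5, 1.9, -0.0, -0.0, 0.109], [-12.2, 1.8, 1.9, -0.0, -0.0, 0.165], [-16.3, 1.9, 1.9, -0.0, -0.0, 0.221], [-20.3, 1.8, 1.9, -0.0, -0.0, 0.278]]
```

View pics/scene8.png

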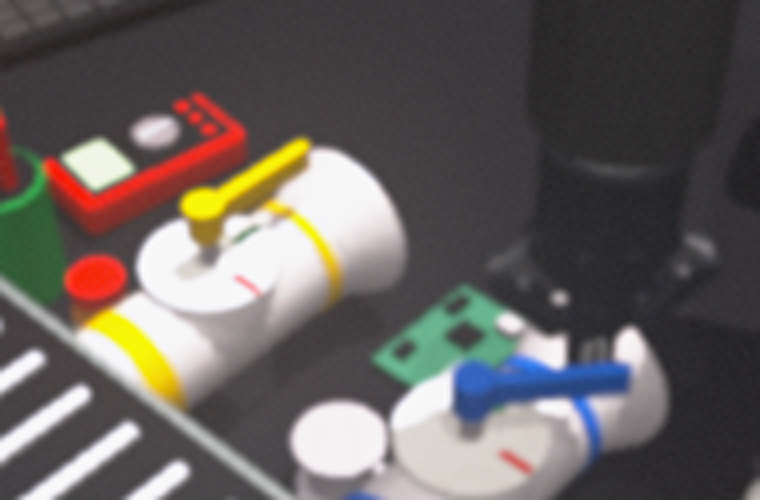

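The blue arm now points to (628,375) in the crop, about half-way round. Nothing else has moved, so I'm continuing.

>>> {"op": "step_arm", "data": {"motion": [[[-4,0.8,0,0,0,0.056],[-8,1.4,0,0,0,0.113],[-12,1.7,0,0,0,0.169],[-16,1.8,0,0,0,0.225],[-20,1.7,0,0,0,0.282]]]}}

```text
clock: 9.23
tool_pos: [0.5045, 0.0991, 0.1338]
tool_rot: [[-0.761, -0.648, -0.0], [-0.648, 0.761, -0.0], [0.0, 0.0, -1.0]]
force: [-1.5, -2.0, 1.7]
opening: -0.0
```

>>> {"op": "step_arm", "data": {"motion": [[[-4,0.8,0,0,0,0.056],[-8,1.4,0,0,0,0.113],[-12,1.7,0,0,0,0.169],[-16,1.8,0,0,0,0.225],[-20,1.7,0,0,0,0.282]]]}}

```text
clock: 9.65
tool_pos: [0.5186, 0.1134, 0.1337]
tool_rot: [[-0.912, -0.411, -0.0], [-0.411, 0.912, -0.0], [0.0, 0.0, -1.0]]
force: [-1.7, -1.4, 1.4]
opening: -0.0001
```

```bash
python3 - <<'E'
from h import *
o=arm.observe();print(o["tool_pos"],o["tool_rot"][:,0],o["force"])
th=1.69*5/30
print(rows([lever_pose("b",th-.0563*k,.070,.016,.132) for k in range(6)]))
E
```

```text
[0.5185601  0.11342793 0.13372132] [-9.11679845e-01 -4.10901037e-01  4.45830884e-04] [-1.74512224 -1.36807679  1.42305436]
[[-0.5, 0.2, 1.7, 0.0, -0.0, -0.003], [-4.5, 1.0, 1.7, 0.0, -0.0, 0.053], [-8.5, 1.6, 1.7, 0.0, -0.0, 0.109], [-12.5, 1.9, 1.7, -0.0, -0.0, 0.166], [-16.6, 2.0, 1.7, -0.0, -0.0, 0.222], [-20.6, 1.9, 1.7, -0.0, -0.0, 0.278]]
```

>>> {"op": "step_arm", "data": {"motion": [[[-4,0.8,0,0,0,0.056],[-8,1.4,0,0,0,0.113],[-12,1.7,0,0,0,0.169],[-16,1.8,0,0,0,0.225],[-20,1.8,0,0,0,0.279]]]}}

```text
clock: 10.07
tool_pos: [0.5359, 0.1232, 0.1337]
tool_rot: [[-0.99, -0.144, -0.001], [-0.144, 0.99, -0.0], [0.001, -0.0, -1.0]]
force: [-1.8, -1.7, 1.7]
opening: 0.0
```

>>> {"op": "step_arm", "data": {"motion": [[[0,0,0,0,0,0],[0,0,0,0,0,0],[0,0,0,0,0,0]]]}}

```text
clock: 10.32
tool_pos: [0.5365, 0.1235, 0.1335]
tool_rot: [[-0.989, -0.148, 0.001], [-0.148, 0.989, 0.0], [-0.001, 0.0, -1.0]]
force: [0.3, -0.4, -0.3]
opening: -0.0001
```

>>> {"op": "step_arm", "data": {"motion": [[[10,0,0,0,0,0],[25,0,0,0,0,0],[40,0,-20,0,0,0],[60,0,-50,0,0,0],[80,0,-80,0,0,0]]]}}

```text
clock: 10.73
tool_pos: [0.4555, 0.111, 0.2133]
tool_rot: [[-0.989, -0.146, -0.002], [-0.146, 0.989, -0.001], [0.002, -0.001, -1.0]]
force: [0.1, -0.2, 1.0]
opening: -0.0001
```

>>> {"op": "step_arm", "data": {"motion": [[[0,0,-20,0,0,0],[0,0,-20,0,0,0]]]}}

```text
clock: 10.9
tool_pos: [0.4582, 0.1125, 0.2384]
tool_rot: [[-0.989, -0.148, 0.008], [-0.148, 0.989, 0.004], [-0.008, 0.003, -1.0]]
force: [0.6, 0.9, -0.1]
opening: 0.0001
```

```bash
python3 - <<'E'
from h import *
o=arm.observe();print(o["tool_pos"],o["tool_rot"][:,0],o["force"])
for n,b in (("top",(130,260,190,390)),("scene",(100,225,150,340))):
    im=arm.capture(n);cv2.imwrite(f"pics/{n}9.png",cv2.resize(im[b[0]:b[1],b[2]:b[3],::-1],None,fx=4,fy=4,interpolation=cv2.INTER_CUBIC))
for th in(-.16,-.08,0,.08,.16):
    a=psi+th+np.pi/2; q=np.r_[PIV["b"]+.09*np.array([np.cos(a),np.sin(a)]),.158]
    print(th,((proj("scene",q)-[150,100]+.375)*4).round(1), ((proj("top",q)-[190,130]+.375)*4).round(1))
E
```

```text
[0.45816069 0.11248298 0.23835716] [-0.9889669  -0.14790761 -0.00823474] [ 0.60714633  0.93069953 -0.05930437]
-0.16 [584.5 477.1] [ 70.3 206.1]
-0.08 [594.1 470. ] [ 69.6 217.8]
0 [602.8 462.3] [ 69.8 229.6]
0.08 [610.6 454.1] [ 71.  241.4]
0.16 [617.3 445.5] [ 73.2 253. ]
```

View pics/scene9.png

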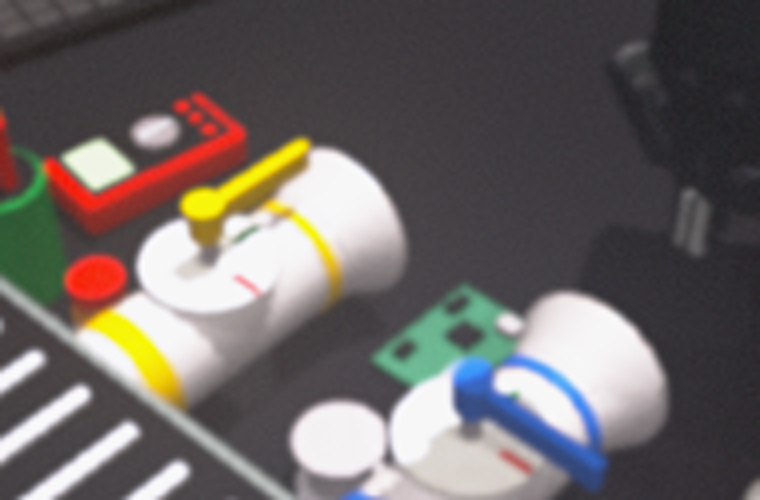

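View pics/top9.png

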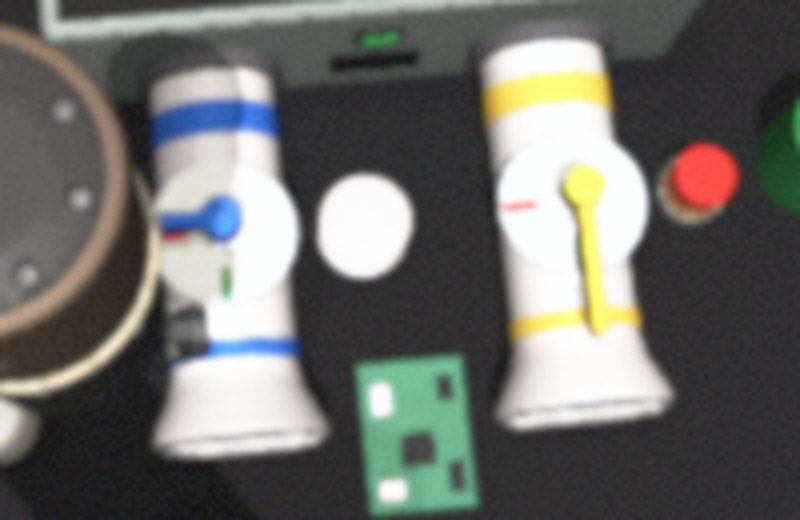

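```bash
python3 - <<'E'
from h import *
im=arm.capture("scene");cv2.imwrite("pics/scene10.png",im[:,:,::-1])
o=arm.observe();print(o["dq"].round(2),o["force"].round(2),o["clock"])
for n in("scene",):
    ims=[cv2.imread("pics/scene0.png")[:,:,::-1].copy(),im.copy()]
    for i in ims:
        m=mask(i,"blue");m[:255]=0
        h=cv2.cvtColor(i,cv2.COLOR_RGB2HSV)
        r=cv2.inRange(h,(0,170,110),(6,255,255));g=cv2.inRange(h,(60,80,40),(85,255,255));og=cv2.inRange(h,(8,180,150),(20,255,255));og[:,:200]=0
        for nm,k in(("tray",m),("red",r),("green",g),("orange",og)):
            N,l,s,ce=cv2.connectedComponentsWithStats(k)
            print(nm,[(ce[j].round(1).tolist(),int(s[j,4])) for j in range(1,N) if s[j,4]>40])
E
```

```text
[-0.35  1.64 -0.58 -0.1   0.03 -0.18] [ 0.72 -0.67 -1.53] 11.05
tray [([324.2, 291.7], 2190)]
red [([187.3, 143.4], 427), ([149.6, 137.4], 64), ([173.4, 169.7], 145)]
green [([152.7, 158.1], 536), ([259.5, 184.7], 289)]
orange [([308.2, 243.1], 196)]
tray [([324.0, 291.8], 2207)]
red [([186.5, 143.2], 384), ([149.6, 137.4], 67), ([173.5, 169.4], 139)]
green [([152.8, 158.1], 538), ([261.0, 184.8], 340)]
orange [([308.3, 242.7], 266)]
```

View pics/scene10.png

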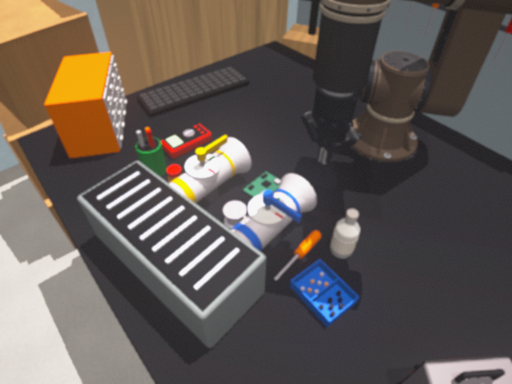

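The final scene view shows the blue arm across its duct, with its tip near pixel (300,216), and the yellow arm in line with its duct. All the bystanders are in place and the gripper is clear, so I'm handing in.

```bash
python3 -c "
from bench import arm
print(arm.sign_off())"
```

```text
the job is handed in; nothing more can be done
None
```

The extraction is switched over and the job is handed in; the sign-off gives no verdict. I pushed the yellow lever open with the shut fingertips, checked it in both views, then pushed the blue lever shut, finishing at about 11 s of the 54 s allowed.

- **Levers:** In the last pictures the yellow tip lies where about 1.57 rad projects (both views). The blue tip lies where about 0 rad projects, read from the scene view only because the arm hid that tip from the top camera.
- **Gentleness:** The wrist force readings, taken at the end of each move, stayed under about 5 N. I did not measure the force between moves.
- **Bystanders:** The meter, jar, cup, tray and screwdriver sit within about 1 pixel of the first picture. The board's green patch shifted 1.5 pixels, which I put down to the blue lever no longer covering part of it. The reel and bottle I checked only by eye.
- **Arm:** The gripper was clear of everything, with the fingertips about 0.24 m above the table at the last position reading. It was not fully still: joint 2 read 1.6 degrees/s just before hand-in, probably the last lift still settling.

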